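# Seat a centrifuge rotor on its drive spindle

### The job

Fit the aluminium rotor that stands on the bench to the open centrifuge: take it by its black knob, lower it over the spindle and turn it under light pressure until the slots in its hub find the spindle's cross pin and it sinks onto it. Then press it down past the spring catch until it is fully home, and let go. Do it gently, without forcing anything, and leave the other things on the bench where they are.

Things in the scene. Friction and masses are not known exactly. Their poses are not given: they have to be found in the camera images.
- rotor_knob (a point): Middle of the grip of the rotor's black knurled round knob (28 mm across, 25 mm tall, top 11 mm above this point, on a 24 mm stem). The point is on the rotor's axis, 53 mm above its underside; z points up the axis. The rotor is an aluminium disc 92 mm across, 28 mm high at the rim, dished, with 12 tube holes, standing on its flat underside; 0.2 to 0.33 kg.
- rotor: The same rotor, origin at the centre of its underside, axes as rotor_knob. Under its hub two slots cross at right angles along its x and y axes, 6.2 mm wide and 10 mm deep, so it fits the spindle's cross pin every quarter turn. The hub's bore is 16 mm wide at the mouth, with a lip of 12 mm bore inside, 18 mm above the underside.
- centrifuge: White bench centrifuge, fixed, 220 x 180 mm, 103 mm high, sloping panel in front (-x at yaw 0); its clear lid leans back behind the bowl, 0.24 m high. Origin on the bench under the spindle axis. Bowl: round well 119 mm across, floor 40 mm above the bench. An analyser 0.18 m tall stands between it and the rotor: carry the rotor high. Over 40 N between rotor and centrifuge fails.
- spindle_seat (a point): On the spindle axis in the middle of the bowl, on the flange where the hub rests (46 mm above the bench); z up. Cross pin 4 mm thick, 26 mm long, centred 7.5 mm above. The spindle can turn, so the pin's direction varies and is not given: see it before it is covered, or feel for it. With the slots off the pin the rotor stands 9.5 mm too high; home, rotor_knob is 53 mm above this point.
- spindle_tip (a point): Tip of the spindle, 38 mm above the seat: 3 mm wide, widening over 10 mm to a 10 mm nose, 14.4 mm thick below. It turns stiffly (0.08 N m): under 3 to 6 N it stays put as the rotor is turned, pressed harder it is dragged along. Once on the pin the rotor sinks 3.5 mm onto two spring balls; 8 to 12 N takes it past them, down the last 6 mm. Poses may be 1 to 2 mm off: follow side forces.
- beaker_mid (a point): Bystander: empty clear beaker, 55 mm across, 67 mm high, standing on the bench; the point is half-way up. It must not be moved (over 20 mm fails).
- slide_box_mid (a point): Bystander: small flat carton of microscope slides, 52 x 78 x 26 mm; the point is its centre. It must not be moved (over 20 mm fails).
- timer_mid (a point): Bystander: white laboratory timer, 34 x 68 x 62 mm, on the far left; the point is half-way up. It must not be moved (over 20 mm fails).
- sample_cup: Bystander: open clear specimen cup, 43 mm across, 40 mm high, in front of the analyser; origin under its centre. It must not be moved (over 20 mm fails).
Mind the look-alikes: they are no part of the job. Of the things shaped like the rotor, the aluminium one is meant.

How it is judged (in metres and radians):
On the way, in this order (a step that is already met when the one before it is completed fails the run):
1. the rotor is lifted clear of the bench (height (world z) of rotor_knob above 0.1 m), for 0.1 s.
2. the rotor has sunk onto the cross pin of the spindle (horizontal distance between rotor_knob and spindle_seat below 0.004 m and z of rotor_knob in the frame of spindle_seat below 0.0605 m), for 0.1 s.
At the end, for the whole second after the job is handed in: The rotor sits fully home on the spindle, released and at rest: rotor_knob within 3 mm of the spindle's axis and between 50 and 55 mm above spindle_seat (53 when home), upright within 0.05 rad (horizontal distance between rotor_knob and spindle_seat below 0.003 m and z of rotor_knob in the frame of spindle_seat between 0.05 and 0.055 m and angle between rotor_knob's own z axis and vertical below 0.05 rad and linear speed of rotor below 0.01 m/s); the robot touches nothing.
It fails at once if the rotor pressed or knocked against the centrifuge with more than 40 N (contact force between rotor and centrifuge above 40 N).
It fails at once if a bystander moved by more than 20 mm (distance of any of beaker_mid, slide_box_mid, timer_mid, sample_cup from where it was at the start of the episode above 0.02 m).
It also fails if it takes over 51 s, if anything falls off the work surface, if the arm or the gripper's body presses on something with over 40 N, if the wrist force passes 120 N, or if a joint passes its speed limit or range.

### The arm

A 6-joint arm with a two-finger parallel gripper is mounted at the origin on a cart in front of the work surface, level with it; the furniture and walls round the work are solid. World frame = base frame: x ahead of the robot, y to its left, z up, the work surface at z = 0. Lengths are in mm, angles in rad, forces in N, time in s.
With the tool pointing down it reaches from about 300 to 750 mm from the base axis. Payload 8.5 kg.
Tool frame: the origin (TCP) lies at the very end of the fingers, on their centre line; the grasp point (between the pads) lies 19 mm behind it; z points along the fingers, x is the direction in which the jaws open and shut, and the axes are right-handed (so a half turn about z gives the same grasp; the last joint's range is limited). The gripper opens to 85 mm and grips with 20 to 120 N. Pads are 22 mm wide; open, the fingers measure 114 mm over their backs; the gripper's body (76 mm by 85 mm) begins 54 mm behind the grasp point. The pads swing forward as they close: fully open they stand 13 mm farther back than shut.
Start: joints at [-1.321, 0.381, 1.297, -0, 1.464, -0.215], TCP at [246.526, -491.635, 231.322] pointing down, gripper open.
Joint ranges: [-3.11, 3.11], [-0.89, 2.33], [0.22, 2.48], [-1.42, 4.56], [0.17, 2.85], [-2.88, 2.88]. Speed limits (rad/s): [2.39, 2.39, 3.14, 3.14, 3.14, 3.14].

### API

Orientations are given as a unit quaternion [w, x, y, z].
In Python, from cell import ctrl gives the robot as it stands.
- The arm moves only by the tool jog_arm, never from a script. Its argument "steps" is a list of rows, each an object of numbers: "gripper": the finger opening in m, from 0 to 0.0854; "tx", "ty", "tz": the shift along the tool's x, y, z in m; "spin": the turn about the tool's z in rad. In form: [{"gripper": .., "tx": .., "ty": .., "tz": .., "spin": ..}, ...]. A call has 1 to 5 rows; each row shifts and turns the pose as measured when the row begins, along the tool's axes as they then stand; what a row does not reach is not made up. A row lasts 1/8 s, in which the tool goes at most 62.5 mm and 10.7 degrees, less where a joint would pass 70% of its speed; a pose out of reach is approached as far as the arm can. A call with a gripper value outside its range is refused whole. The fingers move at their own pace and stop on an object; the grip force is fixed at half the most. Time passes only in rows, so rows that do not move let the fingers close. It gives the time, the measured TCP pose, the force and the opening at its end, in the units of the state.
- ctrl.observe(): the state, without advancing time (a new reading comes with each control period).
- ctrl.camera(name): name is "side" or "top" or "wrist"; returns (picture, depth): 480x640x3 uint8, blue, green, red; 480x640 float32, mm along the optical axis (not along the pixel's ray), 0 where there is no reading.
- ctrl.calibration(name): a dict with "vertical_fov" (degrees; the focal length in pixels is half the picture's height over the tangent of half this angle, whatever the lens; pixels are square), "cx", "cy" (the principal point, pixels), "view" (4x4, takes a point from world to camera coordinates). Camera axes: x right, y down, z forward; pixel columns grow to the right and rows downward; lengths in mm; the calibration is good to about 2 mm. A picture is of the moment at which its call begins: read the wrist's pose just before it. calibration takes no time and is no camera call; for the wrist camera it gives the pose at the moment of the call.
- ctrl.sign_off(): hands the job in, once; it reports no verdict.
The state is a dict: "clock": time; "joint_pos": joint angles; "qd": joint speeds; "joint_torque": joint torques, N m; "ee_pos": TCP position; "tool_rot": TCP orientation; "force": force on the tool from outside, world axes, zero at the start; "torque": the same for the moment, N m; "gripper_width": opening from 0.0 (shut) to 1.0 (fully open).
Only numpy, scipy, OpenCV 4.12 (cv2) and the standard library are available. Lean on these libraries where they do the work, as an engineer would, in place of code of your own. Each camera call takes 0.05 s, during which the arm holds its last target. There are 200 camera calls.

## Working session

There is one attempt and no reset: what is moved stays moved. The work goes in short steps, Python scripts to look and compute and a tool call to move; the robot and the scene stay as the last step left them, time stands still between calls to the robot, and variables do not carry over. Pictures are saved under pics/ and viewed, about 8 in all and at most 12, crops included, and the job is handed in when it is done.

Besides the shell and the picture viewer there is one more tool, called after "Call:" by a JSON object that holds its "name" and its "arguments". jog_arm: Moves the arm, as the interface text tells. Its arguments: {"type":"object","properties":{"steps":{"type":"array","items":{"type":"object","properties":{"gripper":{"type":"number"},"tx":{"type":"number"},"ty":{"type":"number"},"tz":{"type":"number"},"spin":{"type":"number"}}}}},"required":["steps"]}

```bash
mkdir -p pics; ls; cat > h.py <<'E'
import numpy as np, cv2
from cell import ctrl
def cal(n):
    c=ctrl.calibration(n); f=240/np.tan(np.radians(c["vertical_fov"])/2); return f,c["cx"],c["cy"],np.array(c["view"])
def ray(c,u,v):
    f,cx,cy,V=c; R=V[:3,:3]; t=V[:3,3]
    return -R.T@t, R.T@np.array([(u-cx)/f,(v-cy)/f,1])
def onz(c,u,v,z):
    o,d=ray(c,u,v); return o+d*(z-o[2])/d[2]
def proj(c,p):
    f,cx,cy,V=c; q=V[:3,:3]@np.array(p,float)+V[:3,3]; return f*q[0]/q[2]+cx, f*q[1]/q[2]+cy
def cloud(c,d):
    f,cx,cy,V=c; v,u=np.mgrid[:480,:640]; P=np.stack([(u-cx)/f*d,(v-cy)/f*d,d],-1)
    return (P-V[:3,3])@V[:3,:3]
def tri(c1,p1,c2,p2):
    A=[];b=[]
    for c,p in((c1,p1),(c2,p2)):
        o,d=ray(c,*p); d=d/np.linalg.norm(d); M=np.eye(3)-np.outer(d,d); A.append(M);b.append(M@o)
    return np.linalg.lstsq(np.vstack(A),np.hstack(b),rcond=None)[0]
E
python3 - <<'E'
from h import *
for n in("top","side","wrist"):
    c=cal(n); im,d=ctrl.camera(n); cv2.imwrite(f"pics/{n}0.png",im); np.savez(f"{n}0.npz",im=im,d=d,**dict(zip("fxyV",c)))
    print(n,c[0],c[1],c[2],ray(c,c[1],c[2]),(d>0).mean())
print(ctrl.observe())
E
```

```text
pics
top 533.2778136695268 321.1808790597657 225.74822741081468 (array([ 438.44989034,   65.38087766, 1413.76555371]), array([ 0.09643996, -0.00841203, -0.99530326])) 0.9961328125
side 514.8471336720526 316.2656134231365 234.7111828438502 (array([   81.3956491 , -1292.87685247,   983.388792  ]), array([ 0.28609828,  0.79589936, -0.53356535])) 0.9048470052083334
wrist 424.2299202777972 317.2782947291503 241.32377569559227 (array([ 314.97702895, -457.54170256,  374.1491894 ]), array([-0.2694275 , -0.13506562, -0.95350202])) 0.9959309895833334
{'clock': 0.15, 'joint_pos': array([-1.32129133e+00,  3.81084660e-01,  1.29802212e+00,  6.14326495e-06,
        1.46359849e+00, -2.15314817e-01]), 'qd': array([ 0.00047732, -0.00341844, -0.00402915,  0.00062028,  0.00083495,
       -0.00080151]), 'joint_torque': array([ 1.27052081e-03, -4.48626959e+01, -2.31345248e+01, -2.67064297e-04,
        3.77051794e-03, -1.56276707e-05]), 'ee_pos': array([ 246.4826944 , -491.44098207,  230.85205487]), 'tool_rot': array([-3.88784728e-04,  8.50958490e-01, -5.25232653e-01, -3.97915366e-04]), 'force': array([ 0.12834902, -0.17240723,  0.11680659]), 'torque': array([-0.02651381,  0.0296449 ,  0.02166867]), 'gripper_width': 1.0012837260718765}
```

View pics/top0.png

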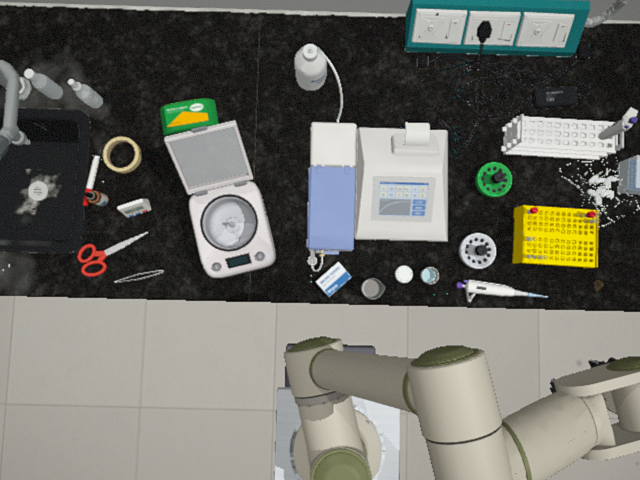

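View pics/side0.png

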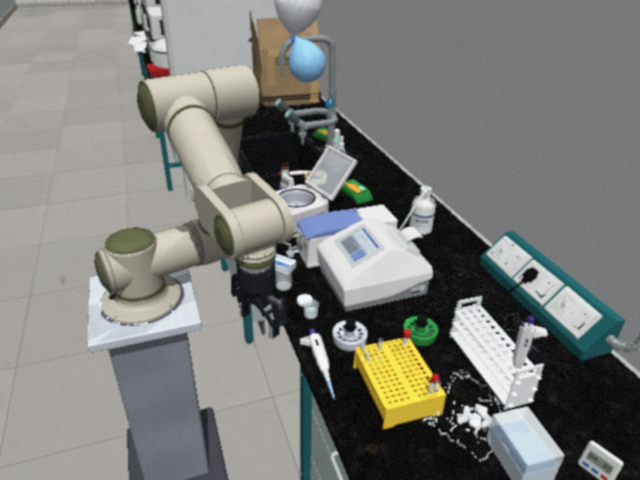

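```bash
python3 - <<'E'
from h import *
L={n:np.load(n+"0.npz") for n in("top","side")}
C={n:(float(l["f"]),float(l["x"]),float(l["y"]),l["V"]) for n,l in L.items()}
K={}
for n,(u,v) in dict(top=(478,251),side=(350,333)).items():
    im=L[n]["im"]; g=im[v-14:v+15,u-14:u+15].max(2)
    m=(g<75).astype(np.uint8); k,lab,st,ce=cv2.connectedComponentsWithStats(m)
    for i in range(1,k):
        if st[i,4]>15: print(n,st[i]+[u-14,v-14,0,0,0],ce[i]+[u-14,v-14])
P=cloud(C["top"],L["top"]["d"])
for nm,(a,b,c,d) in dict(rotor=(455,503,228,275),cent=(195,270,180,270)).items():
    q=P[c:d,a:b]; print(nm,np.percentile(q[...,2],[5,25,50,75,95,100]))
q=P[228:275,455:503].reshape(-1,3); r=q[(q[:,2]>15)]; print("rotor",r.mean(0),len(r),"top",q[q[:,2]>50].mean(0) if (q[:,2]>50).any() else 0)
q=P[195:275,190:275]
w=q.reshape(-1,3); b=w[(w[:,2]>36)&(w[:,2]<70)]; print("bowl",b.mean(0),len(b)); 
print("analyser max",np.nanmax(P[120:245,355:450,2]), "blue",np.nanmax(P[120:250,305:356,2]))
print("rack", np.nanmax(P[200:270,512:600,2]), onz(C["top"],513,250,60))
a=cv2.resize(L["top"]["im"][225:280,450:520],None,fx=7,fy=7,interpolation=2)[:385,:400]
b=cv2.resize(L["top"]["im"][190:245,200:258],None,fx=7,fy=7,interpolation=2)[:385,:400]
s=cv2.resize(L["side"]["im"][310:365,315:385],None,fx=6,fy=7,interpolation=2)[:385,:400]
cv2.imwrite("pics/crop0.png",np.hstack([a[:,:390],b[:,:390]]))
E
```

```text
top [475 243  15  12 107] [481.21495327 249.47663551]
side [336 319  29  13 173] [350.83236994 323.36416185]
rotor [-2.81918678e+00  6.52464518e-01  4.90651612e+00  2.41183403e+01
  5.57513605e+01  1.41376555e+03]
cent [   1.76135243   45.12494986   93.41947635  100.56055755  108.05143667
 1413.76555371]
rotor [ 518.3247326  -348.02858574   51.40348055] 893 top [ 510.31430844 -306.43172603  221.14832183]
bowl [564.97789081 280.39717086  45.97586048] 1833
analyser max 1413.7655537118778 blue 1413.7655537118778
rack 1413.7655537118778 [ 520.86500704 -436.57462853   60.        ]
```

View pics/crop0.png

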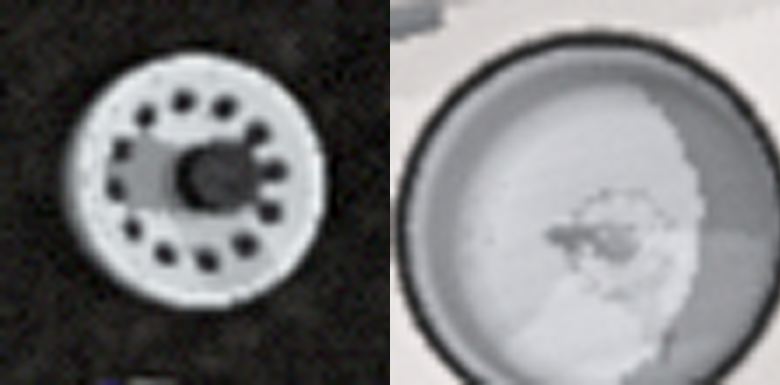

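```bash
python3 - <<'E'
from h import *
L={n:np.load(n+"0.npz") for n in("top","side")}
C={n:(float(l["f"]),float(l["x"]),float(l["y"]),l["V"]) for n,l in L.items()}
print("disc",onz(C["top"],478.1,250.7,28),"knobtop",onz(C["top"],481.5,250.4,64))
p=onz(C["top"],481.5,250.4,64);print("side proj",proj(C["side"],p))
print("tri",tri(C["top"],(481.5,250.4),C["side"],(350.8,323.4)))
print("bowl rim",onz(C["top"],200+(595-390)/7,190+225/7,103),"floor hub",onz(C["top"],200+(622-390)/7,190+243/7,46),"tip",onz(C["top"],200+(555-390)/7,190+235/7,84))
P=cloud(C["top"],L["top"]["d"]); d=L["top"]["d"]
for n,s in dict(an=np.s_[120:245,355:450],blue=np.s_[120:250,305:356],rack=np.s_[200:270,512:600],pip=np.s_[278:302,456:500]).items(): 
  z=P[s][d[s]>0][:,2]; print(n,np.percentile(z,[50,95,99.5]))
for u,v in((357,125),(357,240),(448,240),(310,165),(310,248)): print(onz(C["top"],u,v,100))
E
```

```text
disc [ 518.54033589 -357.08760544   28.        ] knobtop [ 517.4539987  -354.77598544   64.        ]
side proj (np.float64(349.8897071970946), np.float64(321.4546108571747))
tri [ 518.59978654 -356.80043561   58.44281263]
bowl rim [568.20569184 281.12200339 103.        ] floor hub [567.47368958 280.31800974  46.        ] tip [566.10702101 298.35702712  84.        ]
an [141.22178523 176.67083737 181.50672162]
blue [137.72231137 143.11202108 145.50390325]
rack [ 63.95216514  73.8046165  103.8068087 ]
pip [ 5.09427132 27.52081213 30.85858124]
[823.50906166 -29.37697292 100.        ]
[532.79796628 -35.11866687 100.        ]
[ 538.87935359 -260.4691551   100.        ]
[717.64144819  86.2475242  100.        ]
[509.91554938  80.38187254 100.        ]
```

Call:
{"name": "jog_arm", "arguments": {"steps": [{"spin": -0.187, "tz": -0.01}, {"spin": -0.187, "tz": -0.01}, {"spin": -0.187, "tz": -0.01}, {"spin": -0.187}, {"spin": -0.187, "gripper": 0.055}]}}

```text
schema error: expected keys gripper, tx, ty, tz, spin
```

Call:
{"name": "jog_arm", "arguments": {"steps": [{"gripper": 0.0854, "tx": 0, "ty": 0, "tz": -0.01, "spin": -0.187}, {"gripper": 0.0854, "tx": 0, "ty": 0, "tz": -0.01, "spin": -0.187}, {"gripper": 0.055, "tx": 0, "ty": 0, "tz": -0.01, "spin": -0.187}, {"gripper": 0.055, "tx": 0, "ty": 0, "tz": 0, "spin": -0.187}, {"gripper": 0.055, "tx": 0, "ty": 0, "tz": 0, "spin": -0.187}]}}

```text
clock: 0.78
ee_pos: [246.3, -490.9, 260.3]
tool_rot: [-0.002, 0.997, -0.081, -0.001]
force: [-0.5, -0.4, 0.4]
gripper_width: 0.642
```

Call:
{"name": "jog_arm", "arguments": {"steps": [{"gripper": 0.055, "tx": 0.02, "ty": 0, "tz": 0, "spin": -0.162}, {"gripper": 0.055, "tx": 0.055, "ty": -0.027, "tz": 0, "spin": 0}, {"gripper": 0.055, "tx": 0.055, "ty": -0.027, "tz": -0.0, "spin": 0}, {"gripper": 0.055, "tx": 0.055, "ty": -0.027, "tz": 0.0, "spin": 0}, {"gripper": 0.055, "tx": 0.055, "ty": -0.027, "tz": 0.0, "spin": 0}]}}

```text
clock: 1.4
ee_pos: [488.6, -384.6, 259.0]
tool_rot: [-0.003, 1.0, -0.0, -0.001]
force: [0.5, -1.4, -0.1]
gripper_width: 0.647
```

Call:
{"name": "jog_arm", "arguments": {"steps": [{"gripper": 0.055, "tx": 0.032, "ty": -0.027, "tz": 0.03, "spin": 0}, {"gripper": 0.055, "tx": 0, "ty": 0, "tz": 0.04, "spin": 0}, {"gripper": 0.055, "tx": 0, "ty": 0, "tz": 0, "spin": 0}]}}

```text
clock: 1.78
ee_pos: [524.9, -352.9, 186.4]
tool_rot: [-0.004, 1.0, 0.003, -0.002]
force: [0.4, -0.1, -0.2]
gripper_width: 0.645
```

```bash
cat > wk.py <<'E'
from h import *
import sys
n=sys.argv[1]
c=cal("wrist"); o=ctrl.observe(); im,d=ctrl.camera("wrist"); cv2.imwrite(f"pics/{n}.png",im); np.savez(n+".npz",im=im,d=d,**dict(zip("fxyV",c)))
print(o["ee_pos"],o["tool_rot"],o["clock"],o["force"])
if len(sys.argv)>2:
    e=np.array([float(a) for a in sys.argv[2:5]]); print("pix",proj(c,e))
    P=cloud(c,d); m=(d>0)&(im.max(2)<80)&(np.hypot(P[...,0]-e[0],P[...,1]-e[1])<40)&(P[...,2]>52)&(P[...,2]<75)
    q=P[m]; print("dark",len(q), q.mean(0),np.percentile(q[:,2],[5,50,95]))
    q=P[(d>0)&(np.hypot(P[...,0]-e[0],P[...,1]-e[1])<60)&(P[...,2]>22)&(P[...,2]<33)]
    print("disc",len(q),(np.percentile(q,.3,0)+np.percentile(q,99.7,0))/2,np.ptp(q,0))
E
python3 wk.py w1 517 -356 64
```

```text
[ 524.93900937 -352.92045618  186.35074311] [-0.00373252  0.99998788  0.00276514 -0.00163231] 1.775 [ 0.36631583 -0.14879826 -0.22719578]
pix (np.float64(306.2302273666623), np.float64(235.86919612675453))
dark 1323 [ 519.41565973 -353.87131925   63.74306372] [57.22695743 64.396135   65.66858085]
disc 6274 [ 519.61815917 -355.74306391   26.27444432] [91.51326204 92.14421984  9.11415511]
```

View pics/w1.png

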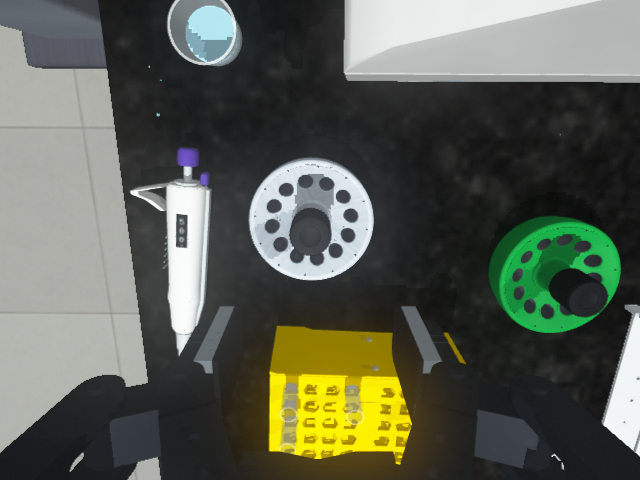

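Call:
{"name": "jog_arm", "arguments": {"steps": [{"gripper": 0.055, "tx": -0.006, "ty": 0.0025, "tz": 0.05, "spin": 0}, {"gripper": 0.055, "tx": 0, "ty": 0, "tz": 0.04, "spin": 0}, {"gripper": 0.055, "tx": 0, "ty": 0, "tz": 0.03, "spin": 0}, {"gripper": 0.055, "tx": 0, "ty": 0, "tz": 0, "spin": 0}]}}

```text
clock: 2.33
ee_pos: [521.6, -361.7, 75.1]
tool_rot: [0.003, 1.0, 0.001, 0.005]
force: [0.4, -0.3, 0.5]
gripper_width: 0.646
```

```bash
python3 wk.py w2 519 -356 64
```

```text
[ 521.55006854 -361.69219988   75.11359301] [3.25067826e-03 9.99980012e-01 7.42612553e-04 5.37186325e-03] 2.325 [ 0.44417784 -0.32403803  0.54177112]
pix (np.float64(311.6298069836131), np.float64(293.7951945138987))
dark 1991 [ 520.01064586 -350.97718554   62.38275075] [54.11476787 63.77998083 65.30520876]
disc 14467 [ 519.42460794 -355.42640418   26.46904107] [91.89214083 91.49196413 10.95335848]
```

Call:
{"name": "jog_arm", "arguments": {"steps": [{"gripper": 0.055, "tx": -0.002, "ty": -0.006, "tz": 0.015, "spin": 0}, {"gripper": 0.055, "tx": 0, "ty": 0, "tz": 0.012, "spin": 0}, {"gripper": 0.055, "tx": 0, "ty": 0, "tz": 0, "spin": 0}]}}

```text
clock: 2.75
ee_pos: [522.8, -359.9, 56.1]
tool_rot: [0.009, 1.0, 0.0, 0.011]
force: [-0.2, -0.1, 1.1]
gripper_width: 0.643
```

Call:
{"name": "jog_arm", "arguments": {"steps": [{"gripper": 0.055, "tx": -0.005, "ty": -0.006, "tz": 0.025, "spin": 0}, {"gripper": 0.055, "tx": 0, "ty": 0, "tz": 0, "spin": 0}]}}

```text
clock: 3.0
ee_pos: [519.5, -355.8, 33.2]
tool_rot: [0.01, 1.0, 0.0, 0.012]
force: [0.4, -0.8, 0.2]
gripper_width: 0.644
```

Call:
{"name": "jog_arm", "arguments": {"steps": [{"gripper": 0.0, "tx": 0, "ty": 0, "tz": -0.001, "spin": 0}, {"gripper": 0.0, "tx": 0, "ty": 0, "tz": -0.001, "spin": 0}, {"gripper": 0.0, "tx": 0, "ty": 0, "tz": 0, "spin": 0}, {"gripper": 0.0, "tx": 0, "ty": 0, "tz": 0, "spin": 0}, {"gripper": 0.0, "tx": 0, "ty": 0, "tz": 0, "spin": 0}]}}

```text
clock: 3.62
ee_pos: [520.6, -357.3, 38.4]
tool_rot: [0.012, 1.0, 0.0, 0.014]
force: [-0.5, -0.7, -2.3]
gripper_width: 0.307
```

Call:
{"name": "jog_arm", "arguments": {"steps": [{"gripper": 0.0, "tx": 0, "ty": 0, "tz": -0.03, "spin": 0}, {"gripper": 0.0, "tx": 0, "ty": 0, "tz": -0.04, "spin": 0}, {"gripper": 0.0, "tx": 0, "ty": 0, "tz": 0, "spin": 0}]}}

```text
clock: 4.0
ee_pos: [518.3, -355.3, 109.2]
tool_rot: [0.011, 1.0, 0.0, 0.013]
force: [-0.4, -0.0, -4.0]
gripper_width: 0.309
```

```bash
python3 wk.py w3 519 -356 64
```

```text
[ 518.34876213 -355.31276867  109.18563592] [1.09828674e-02 9.99856119e-01 5.39665809e-05 1.29272732e-02] 4.0 [-3.53003793e-01 -5.12087333e-05 -4.01906524e+00]
pix (np.float64(316.96657750844594), np.float64(274.21343176209893))wk.py:9: RuntimeWarning: Mean of empty slice.
  q=P[m]; print("dark",len(q), q.mean(0),np.percentile(q[:,2],[5,50,95]))
  ret = um.true_divide(
Traceback (most recent call last):
  File "wk.py", line 9, in <module>
    q=P[m]; print("dark",len(q), q.mean(0),np.percentile(q[:,2],[5,50,95]))
                                           ~~~~~~~~~~~~~^^^^^^^^^^^^^^^^^^
IndexError: index -1 is out of bounds for axis 0 with size 0
```

View pics/w3.png

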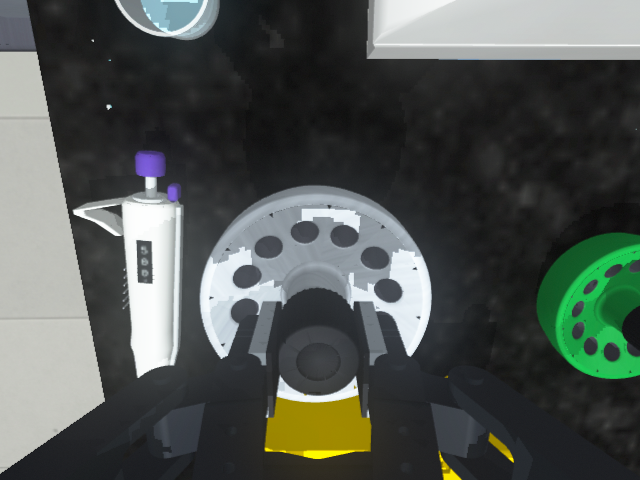

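```bash
cat > disc.py <<'E'
from h import *
from scipy.spatial.transform import Rotation as Ro
import sys
l=np.load(sys.argv[1]+".npz"); tcp=np.array(eval(sys.argv[2])); q=eval(sys.argv[3])
R=Ro.from_quat([q[1],q[2],q[3],q[0]]).as_matrix()
c=(float(l["f"]),float(l["x"]),float(l["y"]),l["V"]); d=l["d"]; im=l["im"].astype(int)
P=(cloud(c,d)-tcp)@R
m=(d>0)&(np.hypot(P[...,0],P[...,1])<55)&(P[...,2]>-10)&(P[...,2]<45)&(im.min(2)>110)
q=P[m]; 
r=np.hypot(q[:,0],q[:,1]); s=q[(r>41)&(r<47)]
A=np.c_[s[:,:2],np.ones(len(s))]
for _ in range(5):
    k=np.linalg.lstsq(A,s[:,2],rcond=None)[0]; e=abs(A@k-s[:,2]); g=e<max(.7,np.median(e)*2.5); s=s[g];A=A[g]
print("rim plane in tool",k,len(s),e.mean(),"world down normal",R@np.array([-k[0],-k[1],1]))
# circle of outer rim
z=k[0]*q[:,0]+k[1]*q[:,1]+k[2]; t=q[abs(q[:,2]-z)<1.2]; a=np.round(np.degrees(np.arctan2(t[:,1],t[:,0]))/4)
E=np.array([t[a==i][np.argmax(np.hypot(*t[a==i][:,:2].T))] for i in np.unique(a) if (a==i).sum()>3]); 
rr=np.hypot(E[:,0],E[:,1]);E=E[rr>42]
k2=np.linalg.lstsq(np.c_[2*E[:,:2],np.ones(len(E))],(E[:,:2]**2).sum(1),rcond=None)[0]
print("circle",k2[:2],np.sqrt(k2[2]+k2[0]**2+k2[1]**2),len(E))
E
python3 disc.py w3 "[518.35,-355.31,109.19]" "[0.01098,0.99986,0.00005,0.01293]"
```

```text
rim plane in tool [0.01916183 0.0203865  8.53673391] 5343 0.3865933593768115 world down normal [ 0.0067056  -0.00158123 -1.00036759]
circle [-0.90771411 -1.33834858] 45.70490433848926 74
```

Call:
{"name": "jog_arm", "arguments": {"steps": [{"gripper": 0.0, "tx": 0, "ty": 0, "tz": -0.05, "spin": 0}, {"gripper": 0.0, "tx": 0, "ty": 0, "tz": -0.055, "spin": 0}, {"gripper": 0.0, "tx": 0, "ty": 0, "tz": -0.05, "spin": 0}, {"gripper": 0.0, "tx": 0, "ty": -0.02, "tz": -0.01, "spin": 0}, {"gripper": 0.0, "tx": 0.0, "ty": -0.03, "tz": 0, "spin": 0}]}}

```text
clock: 4.68
ee_pos: [512.2, -299.9, 264.7]
tool_rot: [0.003, 1.0, -0.001, 0.005]
force: [1.5, 0.5, -2.9]
gripper_width: 0.307
```

Call:
{"name": "jog_arm", "arguments": {"steps": [{"gripper": 0.0, "tx": 0.003, "ty": -0.04, "tz": 0, "spin": 0}, {"gripper": 0.0, "tx": 0.006, "ty": -0.05, "tz": 0, "spin": 0}, {"gripper": 0.0, "tx": 0.006, "ty": -0.05, "tz": 0, "spin": 0}, {"gripper": 0.0, "tx": 0.006, "ty": -0.05, "tz": 0, "spin": 0}, {"gripper": 0.0, "tx": 0.006, "ty": -0.05, "tz": 0, "spin": 0}]}}

```text
clock: 5.3
ee_pos: [535.5, -48.4, 250.6]
tool_rot: [-0.003, 1.0, -0.002, -0.006]
force: [1.0, -0.1, -1.9]
gripper_width: 0.308
```

Call:
{"name": "jog_arm", "arguments": {"steps": [{"gripper": 0.0, "tx": 0.008, "ty": -0.05, "tz": -0.005, "spin": 0}, {"gripper": 0.0, "tx": 0.008, "ty": -0.05, "tz": -0.002, "spin": 0}, {"gripper": 0.0, "tx": 0.008, "ty": -0.05, "tz": -0.002, "spin": 0}, {"gripper": 0.0, "tx": 0.006, "ty": -0.04, "tz": -0.002, "spin": 0}, {"gripper": 0.0, "tx": 0.0, "ty": 0, "tz": 0, "spin": 0}]}}

```text
clock: 5.92
ee_pos: [560.0, 154.7, 248.6]
tool_rot: [-0.005, 1.0, 0.001, -0.018]
force: [-0.1, 0.6, -2.5]
gripper_width: 0.307
```

```bash
python3 - <<'E'
from h import *
c=cal("wrist"); o=ctrl.observe(); im,d=ctrl.camera("wrist"); cv2.imwrite("pics/w4.png",im); np.savez("w4.npz",im=im,d=d,**dict(zip("fxyV",c)))
print(o["ee_pos"],o["tool_rot"],o["force"])
P=cloud(c,d); g=(d>0)&(np.hypot(P[...,0]-567,P[...,1]-280)<30)
for lo,hi in((43,50),(50,58),(58,80),(80,90)):
    q=P[g&(P[...,2]>lo)&(P[...,2]<hi)]; print(lo,hi,len(q),q.mean(0) if len(q) else 0, np.ptp(q,0) if len(q) else 0)
q=P[(d>0)&(abs(P[...,2]-102)<4)&(np.hypot(P[...,0]-567,P[...,1]-280)<75)]
print(len(q)); u,v=map(int,proj(c,[567,280,60])); print(u,v)
a=im[max(0,v-65):v+65,max(0,u-90):u+90]; cv2.imwrite("pics/w4c.png",np.hstack([cv2.resize(a,None,fx=4,fy=4,interpolation=2)]))
E
```

```text
[560.02178138 154.66646507 248.60183735] [-0.00455024  0.99982317  0.00118827 -0.01820774] [-0.14662218  0.62631844 -2.52026335]
43 50 1568 [568.33137122 282.62422149  46.32363995] [48.30562009 54.93963586  6.65320408]
50 58 116 [568.34551265 281.60147562  55.40910979] [13.91126398 24.7834165   7.6853675 ]
58 80 302 [568.27111971 281.18509084  69.30040371] [13.58718605 12.64109376 21.70269204]
80 90 69 [568.12775079 282.78281816  82.81936452] [5.40454857 6.06748109 5.90796433]
7256
337 37
```

View pics/w4c.png

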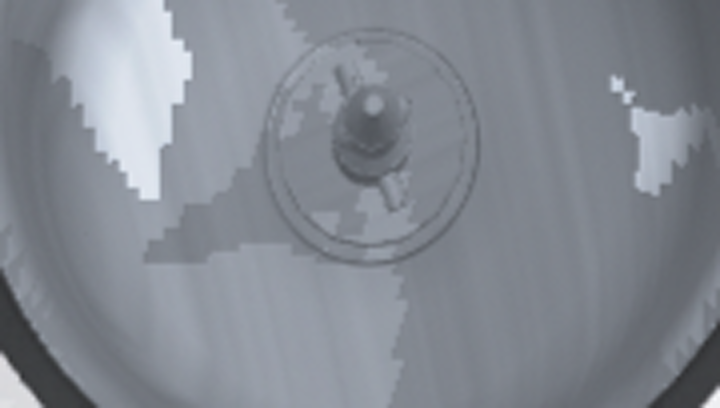

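```bash
python3 - <<'E'
from h import *
l=np.load("w4.npz"); c=(float(l["f"]),float(l["x"]),float(l["y"]),l["V"])
L=np.load("top0.npz"); ct=(float(L["f"]),float(L["x"]),float(L["y"]),L["V"])
tip=(247+374/4,104/4)
print("tip",onz(c,*tip,84),"tri",tri(c,tip,ct,(200+(555-390)/7,190+235/7)))
a=onz(c,332,19,55);b=onz(c,346.2,48.8,55);print(a,b,(a+b)/2,np.linalg.norm(a-b),np.degrees(np.arctan2(*(a-b)[[1,0]])))
# flange circle
print("flange",onz(c,247+372/4,146/4,46))
# rotor hole angles from w1
l=np.load("w1.npz"); c=(float(l["f"]),float(l["x"]),float(l["y"]),l["V"]); im=l["im"]
H=[]
for v in range(160,280):
  for u in range(250,375):
    if im[v,u].max()<110:
        p=onz(c,u,v,26)-[519.5,-355.6,26]; r=np.hypot(*p[:2])
        if 25<r<40: H.append(np.degrees(np.arctan2(p[1],p[0])))
H=np.array(H); print("hole phase mod30",np.degrees(np.angle(np.exp(1j*np.radians(H)*12).mean()))/12,abs(np.exp(1j*np.radians(H)*12).mean()))
E
python3 disc.py w4 "[560.02,154.67,248.6]" "[-0.00455,0.99982,0.00119,-0.0182]"
```

```text
tip [568.55143671 283.39814895  84.        ] tri [568.72015075 295.47594626  57.57681309]
[562.76218004 292.97112679  55.        ] [573.3800335  273.35170015  55.        ] [568.07110677 283.16141347  55.        ] 22.308310423371733 118.42184483142847
flange [568.81976636 282.90749103  46.        ]
hole phase mod30 8.358706256517296 0.511367210502485
rim plane in tool [0.01887792 0.02008445 8.4595807 ] 5421 0.39358604404398506 world down normal [-0.05531434  0.02909062 -0.99842567]
circle [-0.93109922 -1.26713094] 45.75392789015013 73
```

Call:
{"name": "jog_arm", "arguments": {"steps": [{"gripper": 0.0, "tx": 0.005, "ty": -0.045, "tz": 0, "spin": 0}, {"gripper": 0.0, "tx": 0.005, "ty": -0.045, "tz": 0, "spin": 0}, {"gripper": 0.0, "tx": 0.005, "ty": -0.035, "tz": 0, "spin": 0}, {"gripper": 0.0, "tx": 0.0, "ty": 0, "tz": 0.03, "spin": 0}, {"gripper": 0.0, "tx": 0.0, "ty": 0, "tz": 0.0, "spin": 0}]}}

```text
clock: 6.6
ee_pos: [571.6, 277.3, 209.8]
tool_rot: [-0.002, 1.0, -0.003, -0.026]
force: [-0.3, 0.4, -2.5]
gripper_width: 0.311
```

Call:
{"name": "jog_arm", "arguments": {"steps": [{"gripper": 0.0, "tx": 0, "ty": -0.004, "tz": 0.025, "spin": 0}, {"gripper": 0.0, "tx": 0, "ty": 0, "tz": 0.025, "spin": 0}]}}

```text
clock: 6.85
ee_pos: [570.4, 279.9, 161.5]
tool_rot: [-0.002, 1.0, -0.004, -0.023]
force: [0.6, -0.1, -3.2]
gripper_width: 0.312
```

Call:
{"name": "jog_arm", "arguments": {"steps": [{"gripper": 0.0, "tx": 0, "ty": 0, "tz": 0, "spin": 0}, {"gripper": 0.0, "tx": 0, "ty": 0, "tz": 0, "spin": 0}, {"gripper": 0.0, "tx": 0, "ty": 0, "tz": 0, "spin": 0}]}}

```text
clock: 7.22
ee_pos: [571.2, 278.1, 163.4]
tool_rot: [-0.002, 1.0, -0.005, -0.023]
force: [0.0, -0.1, -2.5]
gripper_width: 0.306
```

Call:
{"name": "jog_arm", "arguments": {"steps": [{"gripper": 0.0, "tx": -0.05, "ty": 0, "tz": -0.01, "spin": 0}, {"gripper": 0.0, "tx": 0, "ty": 0, "tz": 0, "spin": 0}]}}

```text
clock: 7.48
ee_pos: [521.1, 278.4, 177.4]
tool_rot: [-0.003, 1.0, -0.006, -0.022]
force: [0.2, -0.7, -2.7]
gripper_width: 0.308
```

Call:
{"name": "jog_arm", "arguments": {"steps": [{"gripper": 0.0, "tx": 0.01, "ty": 0, "tz": 0, "spin": 0}, {"gripper": 0.0, "tx": 0.01, "ty": 0, "tz": 0, "spin": 0}, {"gripper": 0.0, "tx": 0.01, "ty": 0, "tz": 0, "spin": 0}, {"gripper": 0.0, "tx": 0.01, "ty": 0, "tz": 0, "spin": 0}]}}

```text
clock: 7.98
ee_pos: [565.9, 277.6, 176.3]
tool_rot: [-0.003, 1.0, -0.006, -0.021]
force: [-0.1, -0.5, -3.3]
gripper_width: 0.308
```

Call:
{"name": "jog_arm", "arguments": {"steps": [{"gripper": 0.0, "tx": 0, "ty": 0.05, "tz": 0, "spin": 0}, {"gripper": 0.0, "tx": 0, "ty": 0.05, "tz": 0, "spin": 0}, {"gripper": 0.0, "tx": 0, "ty": 0, "tz": 0, "spin": 0}]}}

```text
clock: 8.35
ee_pos: [567.5, 174.7, 174.1]
tool_rot: [-0.003, 1.0, -0.006, -0.021]
force: [0.1, -0.6, -1.7]
gripper_width: 0.306
```

Call:
{"name": "jog_arm", "arguments": {"steps": [{"gripper": 0.0, "tx": 0, "ty": -0.02, "tz": 0, "spin": 0}, {"gripper": 0.0, "tx": 0, "ty": -0.02, "tz": 0, "spin": 0}, {"gripper": 0.0, "tx": 0, "ty": -0.02, "tz": 0, "spin": 0}, {"gripper": 0.0, "tx": 0, "ty": -0.02, "tz": 0, "spin": 0}, {"gripper": 0.0, "tx": 0, "ty": -0.02, "tz": 0, "spin": 0}]}}

```text
clock: 8.98
ee_pos: [568.9, 283.8, 174.3]
tool_rot: [-0.004, 1.0, -0.005, -0.021]
force: [0.6, -0.1, -4.4]
gripper_width: 0.308
```

Call:
{"name": "jog_arm", "arguments": {"steps": [{"gripper": 0.0, "tx": 0.003, "ty": 0.003, "tz": 0.025, "spin": 0}, {"gripper": 0.0, "tx": 0, "ty": 0, "tz": 0.015, "spin": 0}, {"gripper": 0.0, "tx": 0, "ty": 0, "tz": 0.0, "spin": 0}]}}

```text
clock: 9.35
ee_pos: [569.8, 285.4, 133.2]
tool_rot: [-0.004, 1.0, -0.003, -0.02]
force: [0.6, -0.6, -2.5]
gripper_width: 0.307
```

```bash
python3 - <<'E'
from h import *
c=cal("wrist"); o=ctrl.observe(); im,d=ctrl.camera("wrist"); cv2.imwrite("pics/w5.png",im); np.savez("w5.npz",im=im,d=d,**dict(zip("fxyV",c)))
e=o["ee_pos"];q=o["tool_rot"];print(e,q,o["joint_pos"],o["force"])
import subprocess;subprocess.run(["python3","disc.py","w5",str(e.tolist()),str(q.tolist())])
v=ctrl.camera("side")[0]; c=cal("side"); u=[int(a) for a in proj(c,[568,282,100])]; 
cv2.imwrite("pics/s5.png",cv2.resize(v[u[1]-40:u[1]+40,u[0]-50:u[0]+50],None,fx=5,fy=5,interpolation=2))
E
```

```text
rim plane in tool [0.01874811 0.01903585 8.50614036] 5364 0.38508003505456634 world down normal [-0.05951412  0.02690765 -0.99822237]
circle [-0.88118544 -1.30561893] 45.75241450469086 74
[569.77193358 285.3974551  133.2477833 ] [-0.0038246   0.99977905 -0.00290882 -0.02046351] [0.27133142 0.62474264 1.160286   0.01873645 1.39392743 0.27350897] [ 0.6001994  -0.62845505 -2.46179339]
this script no longer has the robotException ignored in: <_io.TextIOWrapper mode='rw' encoding='UTF-8'>
Traceback (most recent call last):
BrokenPipeError: [Errno 32] Broken pipe
```

Call:
{"name": "jog_arm", "arguments": {"steps": [{"gripper": 0.0, "tx": 0.0015, "ty": 0.005, "tz": 0.003, "spin": 0}, {"gripper": 0.0, "tx": 0, "ty": 0, "tz": 0.0, "spin": 0}]}}

```text
clock: 9.65
ee_pos: [572.2, 280.0, 132.2]
tool_rot: [-0.004, 1.0, -0.003, -0.019]
force: [-0.2, 0.3, -2.6]
gripper_width: 0.308
```

```bash
python3 - <<'E'
from h import *
print(ctrl.observe()["ee_pos"])
v=ctrl.camera("side")[0]; c=cal("side"); t=ctrl.camera("top")[0]
cv2.imwrite("pics/side5.png",v)
u=[int(a) for a in proj(c,[568,282,100])]; print(u)
a=cv2.resize(v[u[1]-40:u[1]+40,u[0]-40:u[0]+40],(400,400),interpolation=2)
u=[int(a) for a in proj(cal("top"),[568,282,90])]
b=cv2.resize(t[u[1]-40:u[1]+40,u[0]-40:u[0]+40],(400,400),interpolation=2)
cv2.imwrite("pics/s5.png",np.hstack([a,b]))
E
```

```text
[572.22536737 279.98961213 132.19294481]
[296, 198]
```

View pics/s5.png

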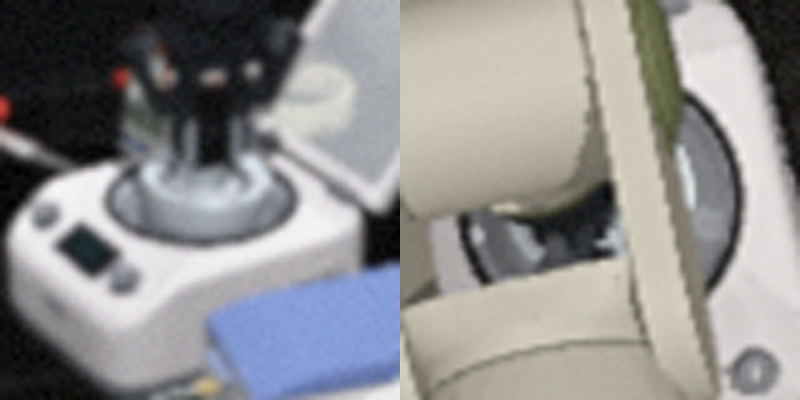

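Call:
{"name": "jog_arm", "arguments": {"steps": [{"gripper": 0.0, "tx": 0, "ty": -0.0005, "tz": 0.01, "spin": 0}, {"gripper": 0.0, "tx": 0.0, "ty": 0, "tz": 0.006, "spin": 0}]}}

```text
clock: 10.0
ee_pos: [571.8, 281.0, 116.1]
tool_rot: [-0.005, 1.0, -0.003, -0.018]
force: [-0.1, -0.5, -1.9]
gripper_width: 0.309
```

Call:
{"name": "jog_arm", "arguments": {"steps": [{"gripper": 0.0, "tx": 0.0003, "ty": 0, "tz": 0.006, "spin": 0}, {"gripper": 0.0, "tx": 0.0003, "ty": 0, "tz": 0.005, "spin": 0}]}}

```text
clock: 10.25
ee_pos: [571.8, 281.2, 103.9]
tool_rot: [-0.005, 1.0, -0.003, -0.018]
force: [-0.4, -0.4, -3.5]
gripper_width: 0.308
```

Call:
{"name": "jog_arm", "arguments": {"steps": [{"gripper": 0.0, "tx": 0.0002, "ty": 0, "tz": 0.004, "spin": 0}, {"gripper": 0.0, "tx": 0.0002, "ty": 0, "tz": 0.003, "spin": 0}]}}

```text
clock: 10.5
ee_pos: [571.9, 281.2, 96.1]
tool_rot: [-0.004, 1.0, -0.003, -0.018]
force: [0.4, 0.0, -3.1]
gripper_width: 0.309
```

Call:
{"name": "jog_arm", "arguments": {"steps": [{"gripper": 0.0, "tx": 0.0001, "ty": 0, "tz": 0.0025, "spin": 0}, {"gripper": 0.0, "tx": 0.0, "ty": 0, "tz": 0.0015, "spin": 0}]}}

```text
clock: 10.75
ee_pos: [571.6, 281.6, 92.4]
tool_rot: [-0.005, 1.0, -0.003, -0.019]
force: [-2.6, 0.7, 4.4]
gripper_width: 0.303
```

Call:
{"name": "jog_arm", "arguments": {"steps": [{"gripper": 0.0, "tx": -0.0005, "ty": 0, "tz": 0.0003, "spin": -0.08}, {"gripper": 0.0, "tx": 0.0001, "ty": -0.0001, "tz": 0.0008, "spin": -0.09}]}}

```text
clock: 11.0
ee_pos: [570.8, 281.6, 92.2]
tool_rot: [-0.006, 0.996, 0.084, -0.018]
force: [-4.7, -1.4, 4.4]
gripper_width: 0.309
```

Call:
{"name": "jog_arm", "arguments": {"steps": [{"gripper": 0.0, "tx": -0.001, "ty": 0, "tz": 0.0, "spin": -0.08}, {"gripper": 0.0, "tx": -0.0003, "ty": -0.0001, "tz": 0.0004, "spin": -0.09}]}}

```text
clock: 11.25
ee_pos: [570.1, 281.3, 92.7]
tool_rot: [-0.007, 0.985, 0.171, -0.016]
force: [-1.3, 0.1, -1.2]
gripper_width: 0.306
```

Call:
{"name": "jog_arm", "arguments": {"steps": [{"gripper": 0.0, "tx": 0.0, "ty": 0, "tz": 0.001, "spin": -0.07}, {"gripper": 0.0, "tx": -0.0002, "ty": -0.0001, "tz": 0.0006, "spin": -0.08}, {"gripper": 0.0, "tx": -0.0002, "ty": -0.0001, "tz": 0.0006, "spin": -0.08}]}}

```text
clock: 11.62
ee_pos: [570.6, 281.6, 92.5]
tool_rot: [-0.009, 0.958, 0.287, -0.013]
force: [-0.3, 0.9, -0.4]
gripper_width: 0.305
```

Call:
{"name": "jog_arm", "arguments": {"steps": [{"gripper": 0.0, "tx": 0.0, "ty": 0, "tz": 0.001, "spin": -0.07}, {"gripper": 0.0, "tx": -0.0002, "ty": -0.0001, "tz": 0.0009, "spin": -0.08}, {"gripper": 0.0, "tx": -0.0002, "ty": -0.0001, "tz": 0.0008, "spin": -0.08}]}}

```text
clock: 12.0
ee_pos: [571.0, 281.9, 92.4]
tool_rot: [-0.01, 0.917, 0.399, -0.01]
force: [-1.0, 0.5, 1.7]
gripper_width: 0.306
```

Call:
{"name": "jog_arm", "arguments": {"steps": [{"gripper": 0.0, "tx": 0.0, "ty": 0, "tz": 0.0008, "spin": -0.07}, {"gripper": 0.0, "tx": -0.0002, "ty": -0.0001, "tz": 0.0008, "spin": -0.08}, {"gripper": 0.0, "tx": -0.0002, "ty": -0.0001, "tz": 0.0008, "spin": -0.08}]}}

```text
clock: 12.38
ee_pos: [571.4, 282.3, 92.2]
tool_rot: [-0.011, 0.863, 0.505, -0.006]
force: [-1.3, 1.8, 1.0]
gripper_width: 0.309
```

Call:
{"name": "jog_arm", "arguments": {"steps": [{"gripper": 0.0, "tx": 0.0001, "ty": -0.0006, "tz": 0.0008, "spin": -0.07}, {"gripper": 0.0, "tx": 0.0001, "ty": -0.0003, "tz": 0.0008, "spin": -0.08}, {"gripper": 0.0, "tx": 0.0001, "ty": -0.0003, "tz": 0.0008, "spin": -0.08}]}}

```text
clock: 12.75
ee_pos: [571.4, 283.3, 91.0]
tool_rot: [-0.011, 0.797, 0.604, -0.003]
force: [0.8, 0.9, -3.2]
gripper_width: 0.307
```

Call:
{"name": "jog_arm", "arguments": {"steps": [{"gripper": 0.0, "tx": 0.0, "ty": 0, "tz": 0.0015, "spin": 0}, {"gripper": 0.0, "tx": 0.0, "ty": 0, "tz": 0.001, "spin": 0}]}}

```text
clock: 13.0
ee_pos: [571.6, 283.3, 88.4]
tool_rot: [-0.011, 0.798, 0.603, -0.003]
force: [-0.8, 0.5, -1.5]
gripper_width: 0.311
```

Call:
{"name": "jog_arm", "arguments": {"steps": [{"gripper": 0.0, "tx": 0.0, "ty": 0, "tz": 0.001, "spin": 0}, {"gripper": 0.0, "tx": 0.0, "ty": 0, "tz": 0.0012, "spin": 0}]}}

```text
clock: 13.25
ee_pos: [571.6, 283.7, 86.8]
tool_rot: [-0.011, 0.798, 0.602, -0.002]
force: [-2.8, 1.8, -1.2]
gripper_width: 0.31
```

Call:
{"name": "jog_arm", "arguments": {"steps": [{"gripper": 0.0, "tx": 0.0, "ty": 0, "tz": 0.0015, "spin": 0}, {"gripper": 0.0, "tx": 0.0, "ty": 0, "tz": 0.0018, "spin": 0}]}}

```text
clock: 13.5
ee_pos: [571.5, 283.6, 83.3]
tool_rot: [-0.011, 0.798, 0.602, -0.003]
force: [-4.5, -1.5, 10.6]
gripper_width: 0.309
```

Call:
{"name": "jog_arm", "arguments": {"steps": [{"gripper": 0.0, "tx": -0.0003, "ty": 0, "tz": 0.0018, "spin": 0}]}}

```text
clock: 13.62
ee_pos: [571.7, 283.5, 83.2]
tool_rot: [-0.01, 0.798, 0.602, -0.002]
force: [-6.0, -0.1, 18.6]
gripper_width: 0.305
```

Call:
{"name": "jog_arm", "arguments": {"steps": [{"gripper": 0.0, "tx": 0.0, "ty": 0, "tz": -0.0003, "spin": 0}, {"gripper": 0.055, "tx": 0.0, "ty": 0, "tz": 0, "spin": 0}, {"gripper": 0.055, "tx": 0.0, "ty": 0, "tz": 0, "spin": 0}, {"gripper": 0.055, "tx": 0.0, "ty": 0, "tz": 0, "spin": 0}]}}

```text
clock: 14.12
ee_pos: [572.4, 283.3, 83.9]
tool_rot: [-0.01, 0.798, 0.602, -0.001]
force: [0.1, -0.5, 0.1]
gripper_width: 0.647
```

Call:
{"name": "jog_arm", "arguments": {"steps": [{"gripper": 0.055, "tx": 0.0, "ty": 0, "tz": -0.02, "spin": 0}, {"gripper": 0.055, "tx": 0.0, "ty": 0, "tz": -0.03, "spin": 0}, {"gripper": 0.055, "tx": 0.0, "ty": 0, "tz": -0.04, "spin": 0}, {"gripper": 0.055, "tx": 0.0, "ty": 0, "tz": -0.03, "spin": 0}, {"gripper": 0.055, "tx": 0.0, "ty": 0, "tz": 0, "spin": 0}]}}

```text
clock: 14.75
ee_pos: [574.3, 281.3, 206.5]
tool_rot: [-0.01, 0.799, 0.602, -0.001]
force: [-0.2, -0.2, 0.1]
gripper_width: 0.649
```

```bash
python3 - <<'E'
from h import *
o=ctrl.observe();print(o["ee_pos"],o["force"],o["clock"])
c=cal("wrist"); im,d=ctrl.camera("wrist"); cv2.imwrite("pics/w6.png",im)
P=cloud(c,d); r=np.hypot(P[...,0]-568.5,P[...,1]-283)
k=P[(d>0)&(r<25)&(P[...,2]>105)&(P[...,2]<125)]; print("knob top",len(k),np.median(k[:,2]),k.mean(0))
s=P[(d>0)&(r<60)&(abs(P[...,2]-74)<3.5)&(im.min(2)>90)]; A=np.c_[s[:,:2],np.ones(len(s))]
f=np.linalg.lstsq(A,s[:,2],rcond=None)[0]; print("rim",len(s),np.median(s[:,2]),"tilt",f[:2],(np.percentile(s,.5,0)+np.percentile(s,99.5,0))/2)
E
```

```text
[574.30602083 281.30602602 206.54715399] [-0.24214712 -0.22796948  0.0998946 ] 14.75
knob top 1680 110.46539667506019 [566.92151425 283.14862592 110.33319057]
rim 7418 73.75052855391336 tilt [-0.00034036 -0.00223707] [575.17720918 275.76920945  73.88356996]
```

View pics/w6.png

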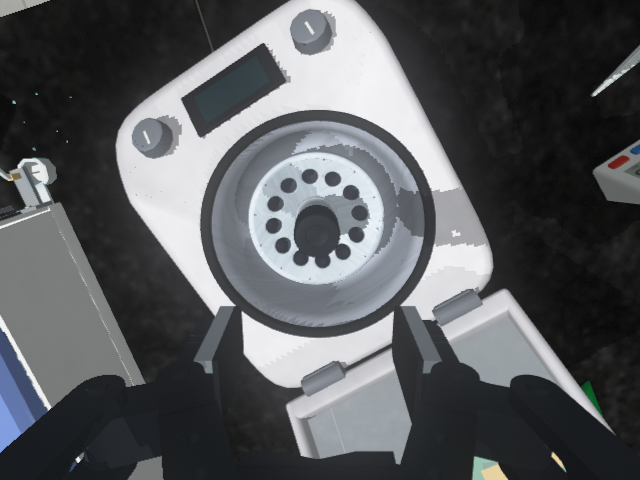

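The picture shows the rotor level and centred in the bowl (rotor at 316,218, knob at 316,230) with the gripper clear of it. The knob top measures 110.4 mm (110 expected when home), the rim 73.8 mm (74 expected), and the tilt is about 0.002 rad.

```bash
python3 -c "
from cell import ctrl; print(ctrl.sign_off())"
```

```text
the job is handed in; nothing more can be done
None
```

The aluminium rotor is fully home on the spindle and released, and I handed the job in at about 15 s of the 51 s allowed. The sign-off gave no verdict.

- **What I did:** I took the rotor by its knob and carried it past the analyser with its underside about 210 mm up or higher. I lowered it over the spindle and turned it about 74° under roughly 1.5 to 7 N until it sank onto the pin. I then pressed it past the catch to a hard stop, at most about 21 N, and withdrew straight up.
- **Last checks:** The knob top was at 110.4 mm (110 expected) and the rim at 73.8 mm (74 expected). Tilt was about 0.002 rad, and the force on the free gripper was near zero.
- **What disagreed:**
  - The tool tilted by up to about 0.05 rad during the carry. The commands could not correct this, and the rotor levelled itself on the spindle.
  - The top camera's positions differed from the wrist camera's by 1 to 3 mm, so I used the wrist camera's.
  - The first turns pressed at about 7 N, slightly over the 3 to 6 N at which the spindle stays put.
  - The final rim-centre estimate was about 10 mm off. I disregarded it because part of the rim was masked. The knob points and the picture both show the rotor centred.
- **Not checked:** I did not re-measure the four bystanders at the end, but the arm never went near the bench around them.

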